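# Stand a glazed tile on its end in front of the camera and photograph it

### The job

Take the decorated tile off its sloping rest and stand it upright on its short bottom edge in the middle of the cork disc, top of the motif up and glazed face towards the camera lens; set it down on the cork before letting go, rather than dropping it. Once it stands there freely by itself, press the camera's release button fully down and let it come up again. Leave the glass dish, the vial and the brush where they are.

Things in the scene. Friction and masses are not known exactly. Their poses are not given: they have to be found in the camera images.
- tile: Terracotta tile 100 x 60 x 15 mm, 0.19 kg, glazed white with a blue border and flower. Origin at its centre; x along the 100 mm length to the top (flower) end, y along the 60 mm width, z out of the glazed face. Starts face up on the rest, sloping 20 degrees, flower end higher, roughly towards the robot; its long sides overhang the rest by 7 mm. Standing on the disc its centre is 56 mm up.
- rest: Fixed aluminium rest with a black rubber top, 110 x 46 mm, whose top slopes 20 degrees up along its own +x, with a 4 mm thick lip at the low end that stands about 6 mm above the tile's underside. Origin on the bench under the tile's centre; the tile's centre starts about 55 mm above it. The tile's flower end reaches past the high end of the sloping top by 4 mm.
- disc: Fixed flat cork disc, 140 mm across, 6 mm thick, with a dark wooden rim outside the cork (145 mm across, 4 mm high). Origin in the middle of its underside, on the bench.
- lens (a point): Middle of the front glass of the fixed black camera (62 mm lens, body 130 mm wide, top 113 mm above the bench), 56 mm above the bench, about 0.25 m beyond the disc as seen from the robot; the lens looks back at the disc.
- release (a joint): Travel of the camera's red release button: 0 up, 0.006 m fully down; a spring of about 5 N when fully down brings it back up.
- release_top (a point): Middle of the top of the red release button (28 mm across, top 22 mm above the bench, in a black housing 44 mm across and 12 mm high fixed to the bench); press straight down.
- dish: Small loose glass dish, 90 mm across, 18 mm high; origin in the middle of its underside. Not to be moved.
- vial: Small loose amber glass vial with white cap, 34 mm across, 55 mm high; origin in the middle of its underside. Not to be moved.
- brush: Loose brush, 150 mm long, lying flat along its own x, its handle to -x. Not to be moved.
Mind the look-alikes: they are no part of the job. What is shaped like the tile but purple is not meant.

How it is judged:
On the way, in this order (a step that is already met when the one before it is completed fails the run):
1. while the fingers still hold it, the tile is upright (top end up, within 14 degrees), its bottom edge down on the cork disc (within 5 mm) (angle between tile's own x axis and vertical below 0.25 rad and height (world z) of tile between 0.05 and 0.0615 m and horizontal distance between tile and disc below 0.045 m and contact force between tile and the fingers above 0.5 N), for 0.1 s.
2. the tile stands by itself on the disc, upright, glazed face to the lens, fingers off it (angle between tile's own x axis and vertical below 0.1 rad and height (world z) of tile between 0.05 and 0.061 m and horizontal distance between tile and disc below 0.035 m and z of lens in the frame of tile above 0.15 m and y of lens in the frame of tile between -0.075 and 0.075 m and contact force between tile and the fingers below 0.05 N and linear speed of tile below 0.02 m/s and angular speed of tile below 0.15 rad/s), for 0.3 s.
3. the release button is pressed right down while the tile stands there (angle between tile's own x axis and vertical below 0.1 rad and height (world z) of tile between 0.05 and 0.061 m and horizontal distance between tile and disc below 0.035 m and z of lens in the frame of tile above 0.15 m and y of lens in the frame of tile between -0.075 and 0.075 m and value of joint release above 0.0045 m), for 0.05 s.
At the end, for the whole second after the job is handed in: The tile stands untouched and still on the disc: flower end up within 6 degrees of vertical, centre within 35 mm of the disc's middle and 50 to 61 mm above the bench, glazed face to the lens (lens ahead of it and within 75 mm of its middle line, about 16 degrees); button up again (all of step 2 and value of joint release below 0.002 m).
It fails at once if the dish is moved by more than 25 mm (distance of dish from where it was at the start of the episode above 0.025 m).
It fails at once if the vial is moved by more than 25 mm (distance of vial from where it was at the start of the episode above 0.025 m).
It fails at once if the brush is moved by more than 25 mm (distance of brush from where it was at the start of the episode above 0.025 m).
It also fails if it takes over 45 s, if anything falls off the work surface, if the arm or the gripper's body presses on something with over 40 N, if the wrist force passes 120 N, or if a joint passes its speed limit or range.

### The arm

A 6-joint arm with a two-finger parallel gripper is mounted at the origin on the work surface. World frame = base frame: x ahead of the robot, y to its left, z up, the work surface at z = 0. Lengths are in m, angles in rad, forces in N, time in s.
With the tool pointing down it reaches from about 0.275 to 0.775 m from the base axis. Payload 14.6 kg.
Tool frame: the origin (TCP) lies midway between the tips of the shut fingers; the grasp point (between the pads) lies 19 mm behind it; z points along the fingers, y is the line along which they close (so a half turn about z gives the same grasp; the last joint's range is limited). The gripper opens to 85 mm and grips with 20 to 120 N. Pads are 22 mm wide; open, the fingers measure 114 mm over their backs; the gripper's body (76 mm by 85 mm) begins 54 mm behind the grasp point. The pads swing forward as they close: fully open they stand 13 mm farther back than shut.
Start: joints at [-1.333, 0.263, -0.048, 1.259, 0, 1.415], TCP at [0.201, -0.485, 0.231] pointing down, gripper open.
Joint ranges: [-2.65, 2.65], [-0.89, 1.7], [-1.18, 1.37], [-2.13, 2.11], [-1.35, 1.29], [-3.14, 3.14]. Speed limits (rad/s): [1.89, 1.89, 2.57, 2.79, 3.14, 3.14].

### API

Orientations are given as a unit quaternion [x, y, z, w].
In Python, from workcell import readout, viewer, job gives the robot as it stands. The module is installed in compiled form; this text tells all that it offers.
- The arm moves only by the tool arm_command, never from a script. Its argument "steps" is text: rows parted by semicolons, each of 6 numbers parted by spaces: the shift along the tool's x, y, z in m, then the turn, a rotation vector about the tool's x, y, z in rad. In form: x y z rx ry rz; .... A call has 1 to 12 rows; each row shifts and turns the commanded pose from where the row before left it, along the tool's axes as they then stand; what a row does not reach is not made up. A row lasts 1/10 s, in which the tool goes at most 50 mm and 8.59 degrees, less where a joint would pass 70% of its speed; a pose out of reach is approached as far as the arm can. A call with a gripper value outside its range is refused whole. "hand" is the opening, from 0 (shut) to 1 (fully open), set as the call begins (left out, the last holds). The fingers move at their own pace and stop on an object; "grip_force" is the grip in N (left out, the last holds). Time passes only in rows, so rows that do not move let the fingers close. It gives the time, the measured TCP pose, the force, the opening and the grip force at its end, in the units of the state.
- readout.observe(): the state, without advancing time (a new reading comes with each control period).
- viewer.snapshot(name): name is "scene" or "top" or "wrist"; returns a dict with "color" (384x512x3 uint8, red, green, blue), "K" (3x3 intrinsics, pixels), "R" (3x3) and "t" (3): a world point X has camera coordinates R X + t; the wrist camera has in their place "tool_from_camera" (4x4, takes a point from camera to tool coordinates, whose origin is the TCP and whose axes are the flange's). Camera axes: x right, y down, z forward; pixel columns grow to the right and rows downward; lengths in m; the calibration is good to about 2 mm. A picture is of the moment at which its call begins: read the wrist's pose just before it. There is no depth.
- job.sign_off(): hands the job in; it is judged then, once.
Trained networks look in a picture, given as the dict that the camera call returned (one of the last four; its "shot" number tells which), for a name from the list of things; names that differ only in an ending like _2 or _b are one class to them, and where a whole thing is asked for, a point or a joint stands for the part that bears it (a point fixed in the world has none). Each returns a list of dicts, best first, with "score" (0 to 1); they miss things now and then, are a little off and sometimes report something else, mostly with a low value. They report only what shows in the picture. A call takes as long as a camera call. They do not tell look-alikes from the thing itself.
- viewer.search_frame(picture, thing): "location" ([row, column] in pixels, amid what is visible of it).
- viewer.tip_of(picture, thing): "location" ([row, column] in pixels: a listed point, or the origin of a listed thing).
The state is a dict: "t": time; "joint_pos": joint angles; "qvel": joint speeds; "effort": joint torques, N m; "ee_pos": TCP position; "orientation": TCP orientation; "force": force on the tool from outside, world axes, zero at the start; "torque": the same for the moment, N m; "finger_gap": finger opening in m; "grasp_force": force on a finger pad.
Only numpy, scipy, OpenCV 4.12 (cv2) and the standard library are available. Lean on these libraries where they do the work, as an engineer would, in place of code of your own. Each camera call takes 0.05 s, during which the arm holds its last target. There are 200 camera calls.

## Working session

There is one attempt and no reset: what is moved stays moved. The work goes in short steps, Python scripts to look and compute and a tool call to move; the robot and the scene stay as the last step left them, time stands still between calls to the robot, and variables do not carry over. Pictures are saved under pics/ and viewed, at most 12 in all, crops included, and the job is handed in when it is done.

Besides the shell and the picture viewer there is one more tool, called after "Emit:" as name(argument=value, ...) on one line, values as JSON. arm_command: Moves the arm, as the interface text tells. Its arguments: {"type":"object","properties":{"steps":{"type":"string"},"hand":{"type":"number"},"grip_force":{"type":"number"}},"required":["steps"]}

```bash
mkdir -p pics
cat > h.py <<'E'
import numpy as np, cv2
from scipy.spatial.transform import Rotation as Ro
from workcell import readout, viewer, job
def ray(p,rc):
    d=np.linalg.inv(p["K"])@np.array([rc[1],rc[0],1.]); R=np.array(p["R"]);t=np.array(p["t"])
    return -R.T@t, R.T@d
def onz(p,rc,z):
    o,d=ray(p,rc); return o+d*(z-o[2])/d[2]
def proj(p,X):
    c=np.array(p["R"])@X+p["t"]; u=p["K"]@c; return u[1]/u[2],u[0]/u[2]
E
python3 - <<'E'
from h import *
np.set_printoptions(precision=4,suppress=True)
hz=dict(tile=.055,rest=0,disc=0,lens=.056,release_top=.022,dish=0,vial=0,brush=.005)
P={}
for n in ("scene","top"):
    p=viewer.snapshot(n); P[n]=p
    cv2.imwrite(f"pics/{n}0.png",p["color"][:,:,::-1])
    print(n,"cam",-np.array(p["R"]).T@p["t"])
    for k,z in hz.items():
        for d in viewer.tip_of(p,k)[:3]: print(k,round(d["score"],2),np.round(d["location"],1),onz(p,d["location"],z))
E
```

```text
scene cam [ 0.9198 -0.646   0.6996]
tile 0.82 [172.  313.1] [0.5443 0.1817 0.055 ]
tile 0.56 [160.3 274.4] [0.4177 0.1662 0.055 ]
rest 0.8 [183.4 311.7] [0.5376 0.1966 0.    ]
rest 0.33 [201.4 245.5] [0.4226 0.009  0.    ]
disc 0.73 [256.2 228. ] [ 0.5115 -0.1829  0.    ]
disc 0.32 [243.7 128.7] [ 0.2807 -0.2958  0.    ]
lens 0.83 [328.5 284.9] [ 0.744 -0.298  0.056]
release_top 0.58 [201.3 244.6] [ 0.436  -0.0127  0.022 ]
dish 0.83 [225.7 314.1] [0.633  0.0354 0.    ]
dish 0.19 [253.9 226.5] [ 0.5038 -0.1792  0.    ]
vial 0.63 [146.7 280.4] [0.3454 0.3193 0.    ]
brush 0.9 [247.9 128. ] [ 0.2951 -0.3087  0.005 ]
top cam [ 0.4288 -0.0189  0.9337]
tile 0.84 [172.8 159.7] [0.5345 0.2008 0.055 ]
tile 0.62 [239.8 160.1] [0.3826 0.1971 0.055 ]
rest 0.7 [173.3 165.4] [0.5399 0.2007 0.    ]
disc 0.86 [188.9 325.2] [ 0.5029 -0.1862  0.    ]
lens 0.86 [ 78.6 374.8] [ 0.7551 -0.2935  0.056 ]
release_top 0.65 [216.1 254.1] [ 0.4367 -0.0146  0.022 ]
release_top 0.23 [188.5 328.3] [ 0.5022 -0.1896  0.022 ]
dish 0.72 [132.9 239.4] [0.6395 0.022  0.    ]
dish 0.2 [175.2 166.7] [0.5353 0.1975 0.    ]
vial 0.62 [256.9 112.8] [0.3388 0.3228 0.    ]
vial 0.3 [171.7 162.3] [0.5438 0.2083 0.    ]
brush 0.77 [282.5 377.2] [ 0.2806 -0.3063  0.005 ]
```

View pics/scene0.png

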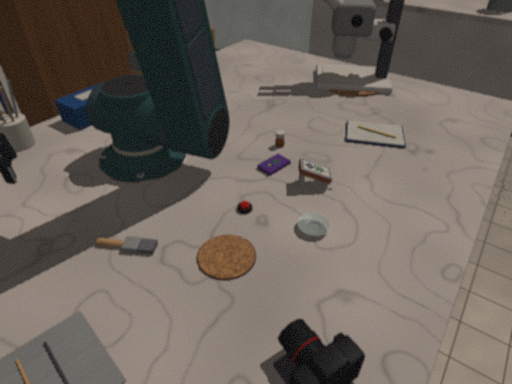

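View pics/top0.png

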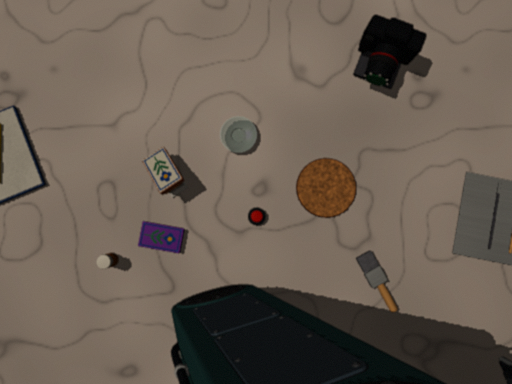

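```bash
cat > fit.py <<'E'
from h import *
from scipy.optimize import least_squares
np.set_printoptions(precision=4,suppress=True)
def tileR(yaw,sl=np.radians(20)):
    h=np.array([np.cos(yaw),np.sin(yaw),0]);u=np.array([0,0,1.])
    x=h*np.cos(sl)+u*np.sin(sl); z=u*np.cos(sl)-h*np.sin(sl)
    return np.c_[x,np.cross(z,x),z]
C=np.array([[50,30,7.5],[50,-30,7.5],[-50,-30,7.5],[-50,30,7.5]])/1000
E
python3 - <<'E'
from fit import *
P=[viewer.snapshot(n) for n in ("scene","top")]
S=readout.observe(); print(S["ee_pos"],S["orientation"],S["t"])
def blob(m,rc):
    m=cv2.morphologyEx(m.astype(np.uint8),cv2.MORPH_CLOSE,np.ones((3,3)))
    n,l,s,c=cv2.connectedComponentsWithStats(m)
    i=1+np.argmin([np.hypot(*(c[j][::-1]-rc))+(1e3 if s[j][4]<15 else 0) for j in range(1,n)])
    return (l==i).astype(np.uint8),c[i][::-1],s[i][4]
Q=[]
for p,t,d,r in zip(P,((170,315),(172,162)),((256,227),(188,326)),((207,245),(216,257))):
    c=p["color"].astype(int);hsv=cv2.cvtColor(p["color"],cv2.COLOR_RGB2HSV).astype(int)
    b,cc,a=blob((hsv[...,0]<20)&(hsv[...,1]>110)&(hsv[...,2]>60),d); print("disc",cc,a,onz(p,cc,.006))
    b,cc,a=blob((c[...,0]>90)&(c[...,1]<50)&(c[...,2]<50),r); print("red",cc,a,onz(p,cc,.021))
    # tile quad by optimising projected model against whiteness edges
    g=cv2.GaussianBlur(p["color"],(3,3),0).min(2).astype(float)
    y0,x0=t; print("patch",g[y0-20:y0+21:4,x0-24:x0+25:4].astype(int))
    crop=p["color"][t[0]-30:t[0]+30,t[1]-40:t[1]+40,::-1]
    Q.append(cv2.resize(crop,None,fx=7,fy=7,interpolation=cv2.INTER_CUBIC))
cv2.imwrite("pics/a.png",cv2.resize(np.vstack(Q),(400,600)))
cv2.imwrite("pics/crop_top.png",Q[1])
E
```

```text
[ 0.2009 -0.485   0.2313] [ 0.9808  0.1952 -0.     -0.    ] 1.0
disc [256.8558 225.9561] 1984 [ 0.5122 -0.1914  0.006 ]
red [204.1053 244.5263] 38 [ 0.4423 -0.0216  0.021 ]
patch [[123 122 121 121 122 121 122 123 123 123 124 126 125]
 [122 122 122 113 118 121 121 117 119 121 123 124 124]
 [121 120 108 118 117 116 118 122 122 118 118 125 125]
 [109 121  66 126 127 125 120 118 113 113 120 125 125]
 [118 119  51 122 114  92 107 113 126 121 123 124 125]
 [121 120  56  55  96 124 114 101 106 130 124 124 126]
 [121 121  72  34  28  32  58  92 128 138 119 124 124]
 [124 119  73  69 113  82  41  22  33  55  93 124 125]
 [ 95  63  57  63  68  67  60  57  44  36  97 121 124]
 [ 61  58  59  59  59  59  59  58  61  87 123 126 127]
 [ 61  58  60  60  61  58  56  59  64 110 111 126 127]]
disc [187.4184 325.7508] 2765 [ 0.506  -0.1865  0.006 ]
red [215.7079 256.1685] 89 [ 0.4376 -0.0194  0.021 ]
patch [[100 101  96  99  95  94 107  65 100 100  87  99 100]
 [100  99  97  97  93 114 114  93  41  45  42  97  99]
 [ 99  92  93 113 104  78  92 109  75  35  35  47  99]
 [ 98  95  91 114  84  68  82 104 101  44  34  38  58]
 [ 98  98  82 107  60  60  73  71 114  80  28  37  37]
 [ 97  97  95  87 112  61  66  67  89 109  55  36  38]
 [ 97  97  97  86 103 110  56  14  96 115  89  33  38]
 [ 97  97  97  94  83 114  71  46 106  98  65  10  38]
 [ 95  95  96  94  86 100 115 104  85  24   5  22  38]
 [ 96  95  95  91  94  84  92  57   6  14  31  40  37]
 [ 95  95  96  90  95  88  24  17  40  37  38  38  39]]
```

View pics/crop_top.png

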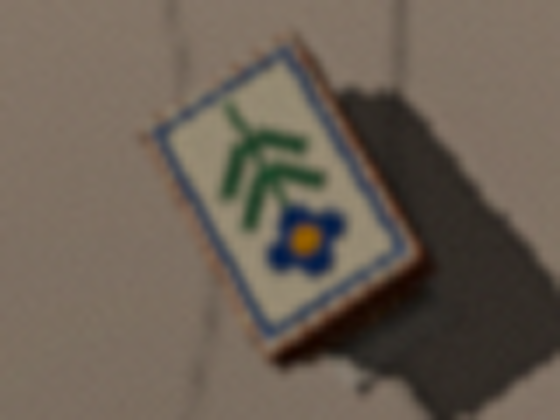

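```bash
cat >> fit.py <<'E'
AL=np.radians(20)
def toolR(T,al=AL):
    z=-T[:,0]*np.cos(al)-T[:,2]*np.sin(al); y=T[:,1]
    return np.c_[np.cross(y,z),y,z]
def tcp(c,T,g=.022,b=.026,al=AL):  # pads at tile x=g, TCP b ahead of the pads
    return c+T[:,0]*g+toolR(T,al)[:,2]*b
def delta(pos,R):
    S=readout.observe(); R0=Ro.from_quat(S["orientation"])
    print("at",np.array(S["ee_pos"]),"shift(tool)",R0.inv().apply(np.array(pos)-S["ee_pos"]),"turn(tool)",(R0.inv()*Ro.from_matrix(R)).as_rotvec())
E
python3 - <<'E'
from fit import *
p=viewer.snapshot("top")
b=np.array([[289,47],[155,132],[270,335],[408,250]],float)
px=[(142+(y+.5)/7-.5,122+(x+.5)/7-.5) for x,y in b]
s=.045*np.sin(np.radians(20))
X=np.array([onz(p,q,.062+ (s if i>1 else -s)) for i,q in enumerate(px)]); print(X)
print("sides",[np.linalg.norm(X[i]-X[i-1]) for i in range(4)])
d=(X[2]+X[3]-X[0]-X[1])[:2]; yaw=np.arctan2(d[1],d[0])
f=X.mean(0); T=tileR(yaw); c=f-.0075*T[:,2]
print("tile",c,np.degrees(yaw))
R=toolR(T); g=tcp(c,T); pre=g-.13*R[:,2]; print("grasp tcp",g,"pre",pre)
delta(pre,R)
E
```

```text
[[0.5925 0.1967 0.0466]
 [0.5641 0.2403 0.0466]
 [0.4947 0.1935 0.0774]
 [0.5219 0.1503 0.0774]]
sides [np.float64(0.08994777581620941), np.float64(0.05207046630153537), np.float64(0.08916100661876955), np.float64(0.05108078157107707)]
tile [0.5412 0.1938 0.055 ] -146.3500488312403
grasp tcp [0.5405 0.1934 0.0458] pre [0.4577 0.1382 0.1293]
at [ 0.2009 -0.485   0.2313] shift(tool) [ 0.4757 -0.4775  0.102 ] turn(tool) [ 0.0849  0.8698 -0.182 ]
```

Emit:
arm_command(steps="0.02 -0.02 0.002 0 0 0;0.041 -0.041 0.002 0 0 0;0.041 -0.041 0.002 0 0 0;0.041 -0.041 0.002 0 0 0;0.034 -0.034 0.002 0 0 0;0.034 -0.034 0.002 0 0 0;0.034 -0.034 0.002 0 0 0;0.034 -0.034 0.002 0 0 0;0.034 -0.034 0.002 0 0 0;0.034 -0.034 0.002 0 0 0;0.034 -0.034 0.002 0 0 0;0.034 -0.034 0.002 0 0 0", hand=1, grip_force=40)

```text
t: 2.25
ee_pos: [0.4167, 0.0371, 0.2083]
orientation: [0.981, 0.195, 0.0, 0.0]
force: [0.5, -2.1, 0.5]
finger_gap: 0.0852
grasp_force: 0.0
```

Emit:
arm_command(steps="0.03 -0.031 0.002 0 0 0;0.02 -0.021 0.002 0 0 0;0.01 -0.01 0 0 0 0;0 0 0 0.0106 0.109 -0.0228;0 0 0 0.0106 0.109 -0.0228;0 0 0 0.0106 0.109 -0.0228;0 0 0 0.0106 0.109 -0.0228;0 0 0 0.0106 0.109 -0.0228;0 0 0 0.0106 0.109 -0.0228;0 0 0 0.0106 0.109 -0.0228;0 0 0 0.0106 0.109 -0.0228")

```text
t: 3.35
ee_pos: [0.4476, 0.1148, 0.2049]
orientation: [0.866, 0.263, 0.408, -0.122]
force: [1.2, -0.3, 0.9]
finger_gap: 0.0852
grasp_force: 0.0
```

Run:
```python
from fit import *
T=tileR(np.radians(-146.35)); c=np.array([.5412,.1938,.055]); R=toolR(T); g=tcp(c,T)
delta(g-.11*R[:,2],R)
S=readout.observe(); p=viewer.snapshot("wrist"); print(S["t"],S["joint_pos"],S["force"],S["finger_gap"])
M=np.eye(4); M[:3,:3]=Ro.from_quat(S["orientation"]).as_matrix(); M[:3,3]=S["ee_pos"]
W=np.linalg.inv(M@p["tool_from_camera"]); p["R"]=W[:3,:3]; p["t"]=W[:3,3]
im=p["color"][:,:,::-1].copy()
q=np.array([proj(p,c+T@k)[::-1] for k in C]); cv2.polylines(im,[np.int32(np.round(q*8))],True,(0,0,255),1,cv2.LINE_AA,3)
cv2.imwrite("pics/w1.png",im); print(q)
print(viewer.tip_of(p,"tile")[:2],proj(p,c))
```

```text
at [0.4476 0.1148 0.2049] shift(tool) [-0.0447 -0.0142  0.0846] turn(tool) [ 0.002  -0.0072  0.0031]
3.35 [-0.3377 -0.2185 -1.0117  0.1467  0.6614  2.4376] [ 1.2192 -0.3408  0.9061] 0.08516640360520429
[[269.0992 228.3065]
 [211.0731 228.1302]
 [220.1516 176.5873]
 [265.9695 176.743 ]]
[{'location': [203.5, 243.9], 'score': 0.76}, {'location': [322.3, 150.8], 'score': 0.66}] (np.float64(204.48861193711278), np.float64(241.88303704274585))
```

View pics/w1.png

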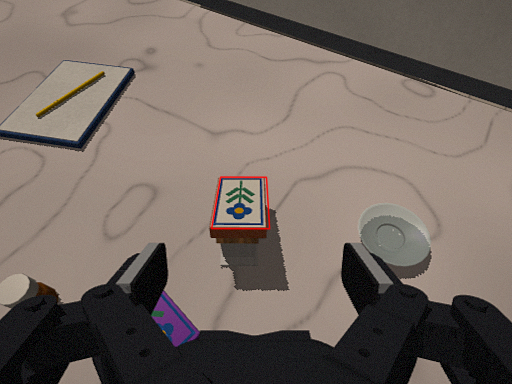

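Emit:
arm_command(steps="-0.01 -0.003 0.015 0.002 -0.007 0.003;-0.015 -0.005 0.025 0 0 0;-0.015 -0.005 0.025 0 0 0;-0.005 -0.001 0.015 0 0 0;0 0 0 0 0 0")

```text
t: 3.95
ee_pos: [0.4714, 0.1437, 0.1217]
orientation: [0.87, 0.263, 0.397, -0.124]
force: [0.0, -0.2, -0.1]
finger_gap: 0.0856
grasp_force: 0.0
```

Run:
```python
from fit import *
T=tileR(np.radians(-146.35)); c=np.array([.5412,.1938,.055]); R=toolR(T); g=tcp(c,T)
delta(g,R)
S=readout.observe(); p=viewer.snapshot("wrist"); print(S["t"],S["joint_pos"],S["force"])
M=np.eye(4); M[:3,:3]=Ro.from_quat(S["orientation"]).as_matrix(); M[:3,3]=S["ee_pos"]
W=np.linalg.inv(M@p["tool_from_camera"]); p["R"]=W[:3,:3]; p["t"]=W[:3,3]
im=p["color"][:,:,::-1].copy()
q=np.array([proj(p,c+T@k)[::-1] for k in C]); cv2.polylines(im,[np.int32(np.round(q*8))],True,(0,0,255),1,cv2.LINE_AA,3)
cv2.imwrite("pics/w2.png",im)
```

```text
at [0.4714 0.1437 0.1217] shift(tool) [-0.0019 -0.0023  0.114 ] turn(tool) [-0.0056  0.0141 -0.0031]
3.95 [-0.2032  0.017  -1.1727 -0.2989  0.5727  2.5591] [ 0.0129 -0.2133 -0.0671]
```

View pics/w2.png

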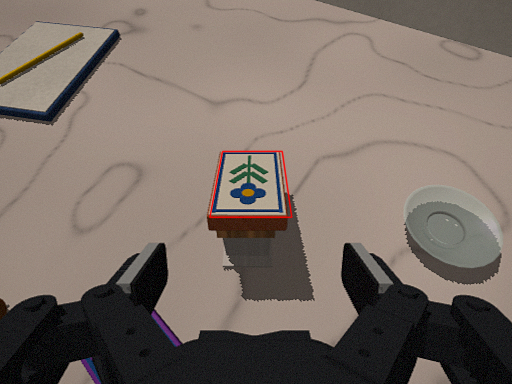

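Emit:
arm_command(steps="0 -0.001 0.02 0 0 0;-0.001 -0.001 0.03 0 0 0;-0.001 -0.001 0.03 -0.003 0.007 -0.002;0 -0.001 0.02 -0.003 0.007 -0.001;0 0 0.01 0 0 0;0 0 0.004 0 0 0;0 0 0 0 0 0")

```text
t: 4.7
ee_pos: [0.5457, 0.1938, 0.0544]
orientation: [0.869, 0.264, 0.4, -0.123]
force: [0.0, -0.1, -0.3]
finger_gap: 0.0852
grasp_force: 0.0
```

Run:
```python
from fit import *
T=tileR(np.radians(-146.35)); c=np.array([.5412,.1938,.055]); R=toolR(T); g=tcp(c,T)
delta(g,R)
S=readout.observe(); print(S["t"],S["joint_pos"],S["force"])
```

```text
at [0.5457 0.1938 0.0544] shift(tool) [-0.0095 -0.0025  0.0022] turn(tool) [-0.0052  0.0084  0.0005]
4.7 [-0.0245  0.3448 -1.1699 -0.7061  0.4568  2.7127] [ 0.0285 -0.0803 -0.3263]
```

Run:
```python
from fit import *
T=tileR(np.radians(-146.35)); c=np.array([.5412,.1938,.055])
for a in (26,30):
    al=np.radians(a); delta(tcp(c,T,al=al),toolR(T,al))
```

```text
at [0.5457 0.1938 0.0544] shift(tool) [-0.0122 -0.0025  0.002 ] turn(tool) [-0.0052 -0.0963  0.0007]
at [0.5457 0.1938 0.0544] shift(tool) [-0.014  -0.0025  0.0018] turn(tool) [-0.0051 -0.1662  0.0009]
```

Emit:
arm_command(steps="0 -0.001 0 -0.002 -0.056 0;0 -0.001 0 -0.002 -0.055 0;-0.003 -0.001 0 -0.001 -0.055 0.001;-0.004 0 0.001 0 0 0;-0.004 0 0.001 0 0 0;-0.003 0 0 0 0 0;0 0 0 0 0 0")

```text
t: 5.4
ee_pos: [0.5351, 0.1909, 0.0424]
orientation: [0.9, 0.272, 0.327, -0.099]
force: [0.7, -0.5, 0.3]
finger_gap: 0.0854
grasp_force: 0.0
```

Run:
```python
from fit import *
T=tileR(np.radians(-146.35)); c=np.array([.5412,.1938,.055])
al=np.radians(30); delta(tcp(c,T,al=al),toolR(T,al))
S=readout.observe(); p=viewer.snapshot("wrist"); print(S["t"],S["joint_pos"],S["force"])
M=np.eye(4); M[:3,:3]=Ro.from_quat(S["orientation"]).as_matrix(); M[:3,3]=S["ee_pos"]
W=np.linalg.inv(M@p["tool_from_camera"]); p["R"]=W[:3,:3]; p["t"]=W[:3,3]
im=p["color"][:,:,::-1].copy()
q=np.array([proj(p,c+T@k)[::-1] for k in C]); cv2.polylines(im,[np.int32(np.round(q*8))],True,(0,0,255),1,cv2.LINE_AA,3)
cv2.imwrite("pics/w3.png",im)
```

```text
at [0.5351 0.1909 0.0424] shift(tool) [0.0022 0.001  0.0016] turn(tool) [-0.0008  0.0007 -0.0014]
5.4 [ 0.0207  0.2772 -1.0308 -0.3523  0.3527  2.6892] [ 0.6806 -0.4618  0.272 ]
```

View pics/w3.png

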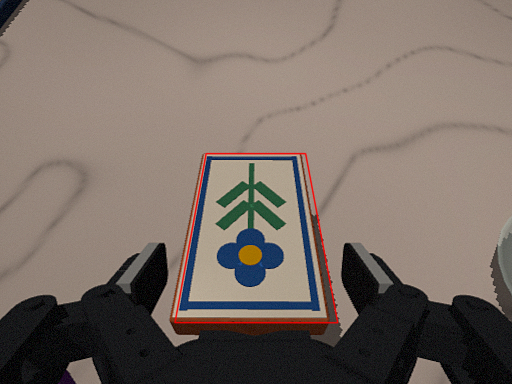

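Emit:
arm_command(steps="0.002 0 0.001 0 0 0;0 0 0 0 0 0;0 0 0 0 0 0;0 0 0 0 0 0;0 0 0 0 0 0;0 0 0 0 0 0;0 0 0 0 0 0;0 0 0 0 0 0;0 0 0 0 0 0;0 0 0 0 0 0", hand=0, grip_force=50)

```text
t: 6.45
ee_pos: [0.5384, 0.1927, 0.0442]
orientation: [0.899, 0.272, 0.328, -0.099]
force: [-0.9, -0.3, 5.3]
finger_gap: 0.0593
grasp_force: 52.5
```

Emit:
arm_command(steps="0.006 0 -0.007 0 0 0;0.013 0 -0.015 0 0 0;0.02 0 -0.024 0 0 0;0.02 0 -0.024 0 0 0;0.02 0 -0.024 0 0 0;0.01 0 -0.012 0 0 0;0 0 0 0 0 0")

```text
t: 7.15
ee_pos: [0.5388, 0.1926, 0.1844]
orientation: [0.899, 0.272, 0.329, -0.099]
force: [-0.2, 0.1, -2.6]
finger_gap: 0.0591
grasp_force: 54.1
```

```bash
cat >> fit.py <<'E'
def pose(c,R): M=np.eye(4); M[:3,:3]=R; M[:3,3]=c; return M
G=pose([.5384,.1927,.0442],Ro.from_quat([.899,.272,.328,-.099]).as_matrix())
TT=np.linalg.inv(G)@pose([.5412,.1938,.055],tileR(np.radians(-146.35)))  # tool_from_tile
disc=np.array([.508,-.187]); lens=np.array([.750,-.296])
def goal(h):
    d=lens-disc; a=np.arctan2(d[1],d[0]); z=np.array([np.cos(a),np.sin(a),0]); x=np.array([0,0,1.])
    return pose([*disc,h],np.c_[x,np.cross(z,x),z])@np.linalg.inv(TT)
E
python3 - <<'E'
from fit import *
M=goal(.12); print(M[:3,3]); delta(M[:3,3],M[:3,:3])
S=readout.observe(); print(S["t"],S["joint_pos"],S["force"],S["finger_gap"],S["grasp_force"])
print((Ro.from_quat(S["orientation"]).inv()).apply((M[:3,3]-S["ee_pos"])))
print("shift in goal tool axes",M[:3,:3].T@(M[:3,3]-S["ee_pos"]), "world axes in goal tool",M[:3,:3].T)
E
```

```text
[ 0.4981 -0.1818  0.1191]
at [0.5388 0.1926 0.1844] shift(tool) [-0.227   0.289  -0.1055] turn(tool) [-0.0943 -1.1132  1.0673]
7.15 [ 0.0249  0.0154 -0.7684  0.1662  0.3504  2.6916] [-0.1518  0.0569 -2.5858] 0.059105823726852864 54.130842089653015
[-0.227   0.289  -0.1055]
shift in goal tool axes [ 0.1336  0.3582 -0.0015] world axes in goal tool [[ 0.7904 -0.3556 -0.4988]
 [-0.4103 -0.912   0.    ]
 [-0.4549  0.2046 -0.8667]]
```

```bash
cat >> fit.py <<'E'
def goal(h,a=np.radians(-18),xy=disc):
    z=np.array([np.cos(a),np.sin(a),0]); x=np.array([0,0,1.])
    return pose([*xy,h],np.c_[x,np.cross(z,x),z])@np.linalg.inv(TT)
def rows(M,n):
    S=readout.observe(); R0=Ro.from_quat(S["orientation"]); p0=np.array(S["ee_pos"])
    w=(R0.inv()*Ro.from_matrix(M[:3,:3])).as_rotvec()/n; d=(M[:3,3]-p0)/n
    print("turn/row",w)
    for i in range(n): print((R0*Ro.from_rotvec(w*i)).inv().apply(d))
E
python3 - <<'E'
from fit import *
M=goal(.135); print(M[:3,3]); rows(M,16)
E
```

```text
[ 0.4976 -0.1829  0.1341]
turn/row [-0.0053 -0.071   0.0596]
[-0.0136  0.0181 -0.0074]
[-0.013   0.0189 -0.0063]
[-0.0123  0.0197 -0.0053]
[-0.0114  0.0204 -0.0044]
[-0.0105  0.0211 -0.0035]
[-0.0094  0.0217 -0.0027]
[-0.0083  0.0223 -0.0019]
[-0.007   0.0227 -0.0013]
[-0.0057  0.0231 -0.0007]
[-0.0044  0.0234 -0.0002]
[-0.003   0.0236  0.0002]
[-0.0015  0.0238  0.0005]
[-0.0001  0.0238  0.0007]
[0.0014 0.0238 0.0007]
[0.0029 0.0236 0.0007]
[0.0043 0.0234 0.0006]
```

Emit:
arm_command(steps="-0.014 0.018 -0.007 -0.005 -0.071 0.06;-0.013 0.019 -0.006 -0.005 -0.071 0.06;-0.012 0.02 -0.005 -0.005 -0.071 0.06;-0.011 0.02 -0.004 -0.005 -0.071 0.06;-0.01 0.021 -0.004 -0.005 -0.071 0.06;-0.009 0.022 -0.003 -0.005 -0.071 0.06;-0.008 0.022 -0.002 -0.005 -0.071 0.06;-0.007 0.023 -0.001 -0.005 -0.071 0.06")

```text
t: 7.95
ee_pos: [0.5181, 0.0047, 0.1553]
orientation: [0.995, 0.063, 0.035, -0.076]
force: [0.2, 0.2, -0.9]
finger_gap: 0.0595
grasp_force: 54.2
```

Run:
```python
from fit import *
S=readout.observe(); print(S["t"],S["joint_pos"],S["force"],S["finger_gap"])
M=goal(.135); rows(M,8)
```

```text
7.95 [-0.2417  0.2598 -0.2773  1.0124  0.1669  2.776 ] [ 0.1715  0.1903 -0.9404] 0.05945624999579291
turn/row [-0.0057 -0.0698  0.059 ]
[-0.0055  0.0231 -0.0012]
[-0.0042  0.0234 -0.0007]
[-0.0029  0.0236 -0.0004]
[-0.0015  0.0237 -0.0001]
[-0.0001  0.0237  0.0001]
[0.0013 0.0237 0.0002]
[0.0027 0.0236 0.0002]
[0.0041 0.0234 0.0001]
```

Emit:
arm_command(steps="-0.006 0.023 -0.001 -0.006 -0.07 0.059;-0.004 0.023 -0.001 -0.006 -0.07 0.059;-0.003 0.024 0 -0.006 -0.07 0.059;-0.001 0.024 0 -0.006 -0.07 0.059;0 0.024 0 -0.006 -0.07 0.059;0.001 0.024 0 -0.006 -0.07 0.059;0.003 0.024 0 -0.006 -0.07 0.059;0.004 0.023 0 -0.006 -0.07 0.059;0 0 0 0 0 0;0 0 0 0 0 0")

```text
t: 8.95
ee_pos: [0.4989, -0.1833, 0.1337]
orientation: [0.955, -0.15, -0.254, -0.04]
force: [-0.4, 0.1, -1.1]
finger_gap: 0.0592
grasp_force: 54.4
```

Run:
```python
from fit import *
S=readout.observe(); print(S["t"],S["joint_pos"],S["force"],S["finger_gap"])
M=goal(.135); delta(M[:3,3],M[:3,:3]); print("up in tool",M[:3,:3].T[:,2])
p=viewer.snapshot("scene"); q=viewer.snapshot("top")
a=cv2.resize(p["color"][130:330,150:390,::-1],(480,400)); b=cv2.resize(q["color"][90:290,250:400,::-1],(300,400))
cv2.imwrite("pics/s1.png",np.hstack([a,b]))
```

```text
8.95 [-0.4643  0.7063  0.3003  1.6805 -0.076   3.0093] [-0.403   0.0688 -1.0922] 0.05922796941212791
at [ 0.4989 -0.1833  0.1337] shift(tool) [-0.0013  0.0001  0.0003] turn(tool) [ 0.0014 -0.0014  0.0015]
up in tool [-0.4988  0.     -0.8667]
```

View pics/s1.png

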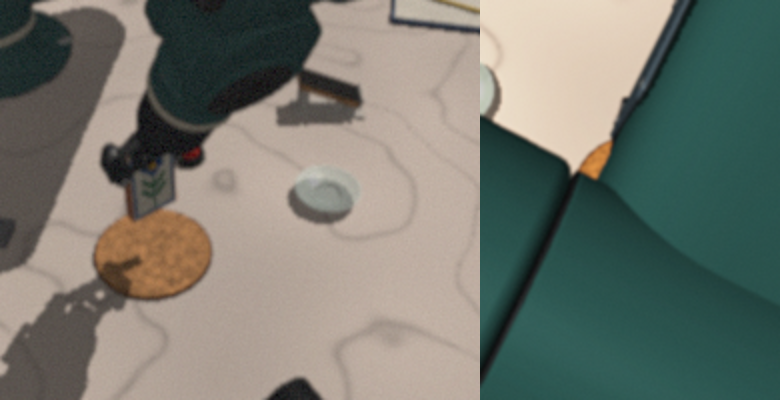

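Emit:
arm_command(steps="0.01 0 0.017 0 0 0;0.013 0 0.022 0 0 0;0.007 0 0.013 0 0 0;0.003 0 0.005 0 0 0;0.001 0 0.002 0 0 0;0 0 0 0 0 0")

```text
t: 9.65
ee_pos: [0.4995, -0.1832, 0.0686]
orientation: [0.955, -0.15, -0.253, -0.039]
force: [-0.8, 0.5, -1.9]
finger_gap: 0.0593
grasp_force: 54.4
```

Run:
```python
from fit import *
S=readout.observe(); print(S["t"],S["joint_pos"],S["force"],S["torque"])
M=goal(.056); delta(M[:3,3],M[:3,:3])
```

```text
9.65 [-0.4634  0.7447  0.1977  1.5359 -0.0764  3.0095] [-0.798   0.4752 -1.852 ] [-0.1642 -0.5417 -0.0159]
at [ 0.4995 -0.1832  0.0686] shift(tool) [0.0051 0.0003 0.0126] turn(tool) [ 0.0026 -0.0049  0.0017]
```

Emit:
arm_command(steps="0.002 0 0.004 0.001 -0.002 0.001;0.002 0 0.004 0.001 -0.003 0;0.0005 0 0.0009 0 0 0;0.0005 0 0.0009 0 0 0;0 0 0 0 0 0")

```text
t: 10.15
ee_pos: [0.4989, -0.1832, 0.0579]
orientation: [0.954, -0.151, -0.255, -0.04]
force: [-0.3, 1.2, 11.1]
finger_gap: 0.0593
grasp_force: 55.2
```

Emit:
arm_command(steps="0.0005 0 0.0009 0 0 0;0.0005 0 0.0009 0 0 0;0 0 0 0 0 0")

```text
t: 10.45
ee_pos: [0.499, -0.1828, 0.0574]
orientation: [0.954, -0.151, -0.255, -0.04]
force: [1.7, 5.8, 32.8]
finger_gap: 0.0594
grasp_force: 56.3
```

Emit:
arm_command(steps="0.0005 0 0.0009 0 0 0;0 0 0 0 0 0")

```text
t: 10.65
ee_pos: [0.499, -0.1828, 0.0573]
orientation: [0.954, -0.151, -0.255, -0.04]
force: [2.8, 5.9, 45.6]
finger_gap: 0.0593
grasp_force: 57.4
```

Emit:
arm_command(steps="-0.0005 0 -0.0009 0 0 0;-0.0005 0 -0.0009 0 0 0;0 0 0 0 0 0;0 0 0 0 0 0")

```text
t: 11.05
ee_pos: [0.499, -0.1829, 0.0575]
orientation: [0.954, -0.151, -0.255, -0.04]
force: [1.9, 5.0, 19.5]
finger_gap: 0.0592
grasp_force: 55.4
```

Run:
```python
from fit import *
S=readout.observe(); print(S["t"],S["force"],S["torque"])
M=goal(.056); delta(M[:3,3],M[:3,:3])
B=pose(S["ee_pos"],Ro.from_quat(S["orientation"]).as_matrix())@TT; print("tile",B)
p=viewer.snapshot("scene"); im=p["color"][:,:,::-1].copy()
q=np.array([proj(p,(B@[*k,1])[:3])[::-1] for k in C]); 
im=cv2.resize(im[180:300,170:290],(600,600),interpolation=cv2.INTER_CUBIC)
q=(q-[170,180]+.5)*5-.5
cv2.polylines(im,[np.int32(np.round(q*8))],True,(0,0,255),1,cv2.LINE_AA,3)
cv2.imwrite("pics/s2.png",im)
```

```text
11.05 [ 1.8545  4.9927 19.4722] [ 0.9673  1.0173 -0.4131]
at [ 0.499  -0.1829  0.0575] shift(tool) [0.     0.0005 0.0027] turn(tool) [-0.0001 -0.0001  0.0005]
tile [[-0.0002 -0.3087  0.9512  0.5094]
 [-0.0003 -0.9512 -0.3087 -0.1869]
 [ 1.     -0.0003  0.0001  0.0584]
 [ 0.      0.      0.      1.    ]]
```

View pics/s2.png

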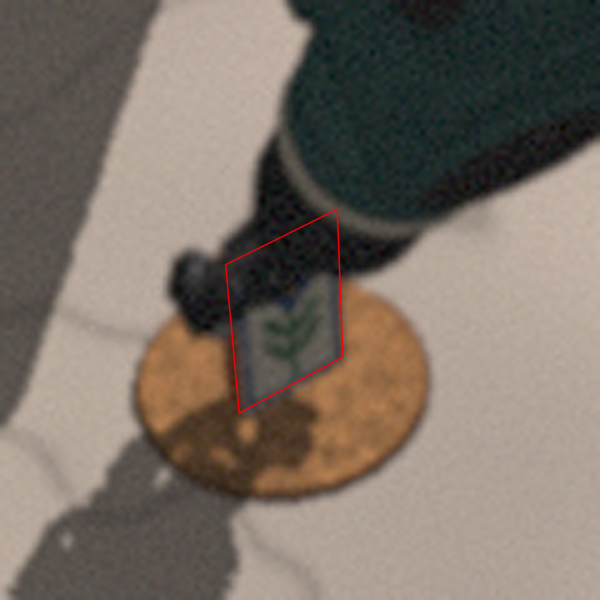

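Emit:
arm_command(steps="-0.0005 0 -0.0008 0 0 0;0 0 0 0 0 0;0 0 0 0 0 0", grip_force=20)

```text
t: 11.4
ee_pos: [0.4989, -0.1831, 0.0575]
orientation: [0.954, -0.151, -0.255, -0.04]
force: [2.0, 2.5, 11.4]
finger_gap: 0.0595
grasp_force: 54.5
```

Emit:
arm_command(steps="0 0 0 0 0 0;0 0 0 0 0 0;0 0 0 0 0 0;0 0 0 0 0 0;0 0 0 0 0 0;0 0 0 0 0 0;0 0 0 0 0 0;0 0 0 0 0 0", hand=1)

```text
t: 12.2
ee_pos: [0.4988, -0.1832, 0.0568]
orientation: [0.954, -0.151, -0.255, -0.04]
force: [0.2, -0.3, 0.4]
finger_gap: 0.0854
grasp_force: 0.0
```

Run:
```python
from fit import *
S=readout.observe(); print(S["t"],S["force"],S["finger_gap"],S["grasp_force"])
p=viewer.snapshot("scene"); q=viewer.snapshot("wrist")
im=cv2.resize(p["color"][180:300,170:290,::-1],(384,384),interpolation=cv2.INTER_CUBIC)
cv2.imwrite("pics/s3.png",cv2.resize(np.hstack([im,q["color"][:,:,::-1]]),(800,343)))
```

```text
12.2 [ 0.2017 -0.2509  0.3806] 0.08541593498566519 0.0
```

View pics/s3.png

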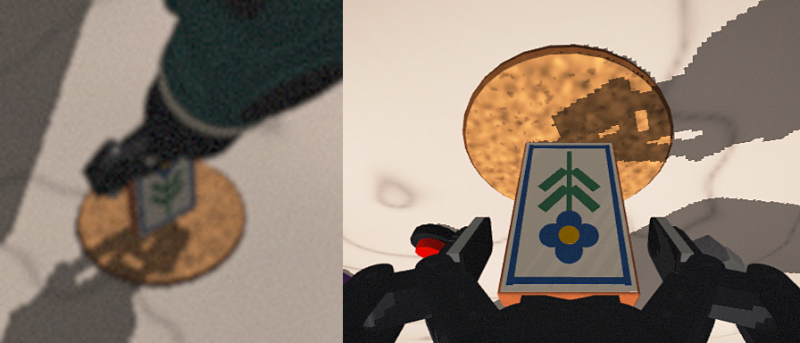

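Emit:
arm_command(steps="0 0 -0.008 0 0 0;0 0 -0.015 0 0 0;0 0 -0.025 0 0 0;0 0 -0.035 0 0 0;0 0 -0.035 0 0 0;0 0 -0.03 0 0 0;0 0 0 0 0 0")

```text
t: 13.0
ee_pos: [0.5711, -0.2068, 0.1878]
orientation: [0.955, -0.151, -0.253, -0.039]
force: [-0.3, 0.1, 0.1]
finger_gap: 0.0852
grasp_force: 0.0
```

Run:
```python
from fit import *
S=readout.observe(); print(S["t"],S["joint_pos"],S["ee_pos"])
a=np.radians(0); x=np.array([np.cos(a),np.sin(a),0]); z=np.array([0,0,-1.])
M=pose([.438,-.018,.15],np.c_[x,np.cross(z,x),z])
delta(M[:3,3],M[:3,:3]); print("shift in goal axes",M[:3,:3].T@(M[:3,3]-S["ee_pos"]))
p=viewer.snapshot("top"); print(viewer.tip_of(p,"tile")[:3],proj(p,np.array([*disc,.056])))
p=viewer.snapshot("scene"); print(viewer.tip_of(p,"tile")[:3],proj(p,np.array([*disc,.056])))
```

```text
13.0 [-0.4493  0.8573  0.7667  1.9937 -0.068   3.0236] [ 0.5711 -0.2068  0.1878]
at [ 0.5711 -0.2068  0.1878] shift(tool) [-0.142  -0.1386  0.1241] turn(tool) [-0.0801  0.5134 -0.3064]
shift in goal axes [-0.1331 -0.1888  0.0378]
[] (np.float64(184.7456930516591), np.float64(329.9348510461385))
[{'location': [243.0, 222.9], 'score': 0.76}] (np.float64(240.73978418447376), np.float64(224.76358373583952))
```

Emit:
arm_command(steps="0 0 0 -0.016 0.103 -0.061;0 0 0 -0.016 0.103 -0.061;0 0 0 -0.016 0.103 -0.061;0 0 0 -0.016 0.103 -0.061;0 0 0 -0.016 0.103 -0.061;0 0 0 0 0 0;-0.02 -0.028 0 0 0 0;-0.025 -0.036 0 0 0 0;-0.025 -0.036 0 0 0 0;-0.025 -0.036 0 0 0 0;-0.023 -0.032 0 0 0 0;-0.015 -0.021 0 0 0 0", hand=0)

```text
t: 14.4
ee_pos: [0.4346, -0.0152, 0.1859]
orientation: [1.0, -0.001, -0.004, -0.001]
force: [0.6, -0.6, -0.3]
finger_gap: -0.0002
grasp_force: 0.0
```

Run:
```python
from fit import *
S=readout.observe(); print(S["t"],S["joint_pos"],S["finger_gap"])
p=viewer.snapshot("wrist")
M=pose(S["ee_pos"],Ro.from_quat(S["orientation"]).as_matrix())
W=np.linalg.inv(M@p["tool_from_camera"]); p["R"]=W[:3,:3]; p["t"]=W[:3,3]
c=p["color"].astype(int); m=((c[...,0]>90)&(c[...,1]<50)&(c[...,2]<50)).astype(np.uint8)
n,l,s,ce=cv2.connectedComponentsWithStats(m)
b=np.array([.438,-.018,.022])
for i in range(1,n):
    if s[i][4]>15: print("red",s[i],ce[i],onz(p,ce[i][::-1],.022))
print([ (d["score"],d["location"],onz(p,d["location"],.022)) for d in viewer.tip_of(p,"release_top")[:2]])
x=np.array([1.,0,0]); z=np.array([0,0,-1.]); delta([.438,-.018,.06],np.c_[x,np.cross(z,x),z])
cv2.imwrite("pics/w4.png",p["color"][:,:,::-1])
```

```text
14.4 [-0.223   0.1363 -0.3417  1.1008  0.0005  2.9213] -0.00022080684515840242
red [394  87   8   7  17] [397.7059  89.4118] [ 0.5217 -0.1565  0.022 ]
red [244 161  26  26 512] [256.2285 174.0195] [ 0.4372 -0.0179  0.022 ]
[(0.62, [175.4, 260.8], array([ 0.4357, -0.0228,  0.022 ]))]
at [ 0.4345 -0.0148  0.1861] shift(tool) [0.0045 0.0035 0.126 ] turn(tool) [-0.0024  0.0076 -0.0012]
```

View pics/w4.png

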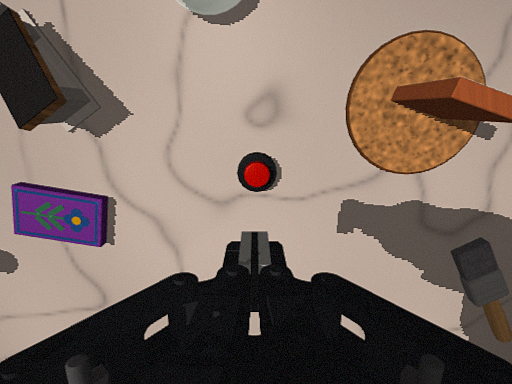

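Emit:
arm_command(steps="0.002 0.002 0.02 -0.002 0.008 -0.001;0.001 0.001 0.035 0 0 0;0 0 0.04 0 0 0;0 0 0.035 0 0 0;0 0 0.018 0 0 0;0 0 0.008 0 0 0;0 0 0 0 0 0")

```text
t: 15.2
ee_pos: [0.44, -0.0201, 0.0292]
orientation: [1.0, -0.001, 0.001, -0.0]
force: [-0.2, -0.4, 0.3]
finger_gap: 0.0003
grasp_force: 0.0
```

Emit:
arm_command(steps="-0.002 -0.001 0.003 0 0 0;0 0 0.004 0 0 0;0 0 0.003 0 0 0;0 0 0.002 0 0 0;0 0 0.001 0 0 0;0 0 0 0 0 0")

```text
t: 15.8
ee_pos: [0.4384, -0.0189, 0.0171]
orientation: [1.0, -0.0, 0.003, 0.0]
force: [2.4, 0.0, 4.3]
finger_gap: 0.0001
grasp_force: 2.1
```

Emit:
arm_command(steps="0 0 0.001 0 0 0;0 0 0.001 0 0 0;0 0 0 0 0 0;0 0 0 0 0 0")

```text
t: 16.2
ee_pos: [0.4385, -0.0189, 0.0157]
orientation: [1.0, -0.0, 0.003, 0.0]
force: [-3.4, -0.8, 22.1]
finger_gap: 0.0002
grasp_force: 11.4
```

Bottomed out (22 N at 6 mm travel). Lifting off.

Emit:
arm_command(steps="0 0 -0.003 0 0 0;0 0 -0.008 0 0 0;0 0 -0.02 0 0 0;0 0 -0.03 0 0 0;0 0 -0.03 0 0 0;0 0 -0.02 0 0 0;0 0 0 0 0 0;0 0 0 0 0 0")

```text
t: 17.0
ee_pos: [0.4372, -0.0187, 0.1258]
orientation: [1.0, -0.0, 0.002, 0.0]
force: [0.1, -0.5, -0.2]
finger_gap: 0.0002
grasp_force: 0.0
```

Run:
```python
from fit import *
S=readout.observe(); print(S["t"],S["ee_pos"],S["force"])
p=viewer.snapshot("scene"); print(viewer.tip_of(p,"tile")[:2],proj(p,np.array([*disc,.056])))
cv2.imwrite("pics/s5.png",cv2.resize(p["color"][150:330,110:350,::-1],(800,600),interpolation=cv2.INTER_CUBIC))
```

```text
17.0 [ 0.4372 -0.0187  0.1258] [ 0.0765 -0.4854 -0.223 ]
[{'location': [160.9, 272.2], 'score': 0.71}, {'location': [241.2, 220.8], 'score': 0.59}] (np.float64(240.73978418447376), np.float64(224.76358373583952))
```

View pics/s5.png

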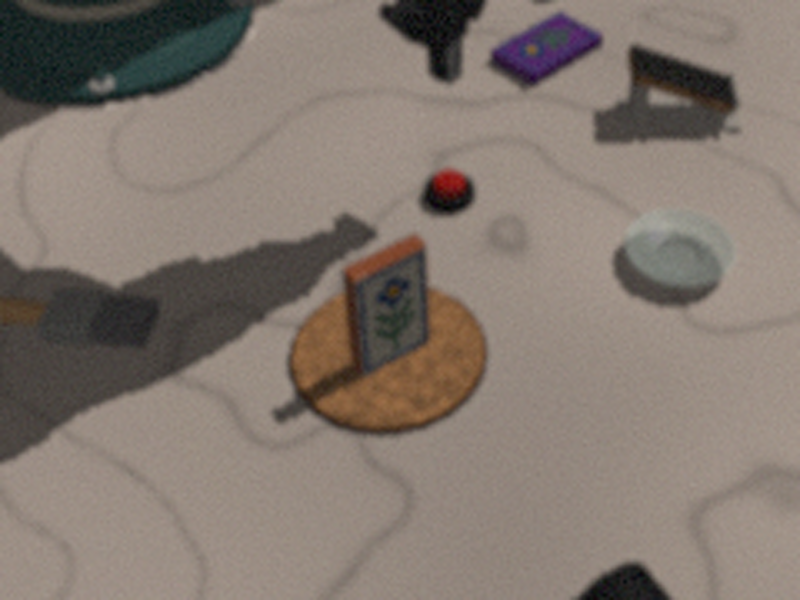

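The tile stands upright on the middle of the cork, at about (390, 310) in the crop. Its flower is up, its face is towards the camera, and the red button is up again. Everything is in place, so I am handing in.

```bash
python3 -c "
from workcell import job
print(job.sign_off())"
```

```text
the job is handed in; nothing more can be done
None
```

The tile stands by itself in the middle of the cork disc, flower up and face to the lens; I pressed the release button fully down, it is up again, and the job is handed in (no verdict was returned).

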